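Eject a battery from the bench tester and stop it with a finger

TASK

Press the eject key of the battery tester down, and as the spring carriage pushes the battery along the trough, stop the battery with a fingertip in its way, when more than half of it has come past the gate but before it tips off the open end of the run-out (the second finger can already wait there while the first presses). Do not pick the battery up, and leave the things around the tester alone. Finish while still holding the battery back with the finger, the battery at rest in the trough.

Things in the scene. Friction and masses are not known exactly. Their poses are not given: they have to be found in the camera images.
- tester: low grey bench battery tester, fixed, z up, origin on the worktop; the battery travels along its +y in a trough on the line x = 0. Main block x -50 to 48, y -75 to 28 mm; its top, the deck, is 22 mm above the worktop. Thin cheeks (19 mm apart inside, outer faces x = +-13.5, tops 32 mm above the worktop) flank the trough from y -68 to 28 mm. Display housing, 33 mm high, at x 16 to 46, y -69 to 17 mm
- gate (a point): foot of the steel gate tooth in front of the battery: tester frame (0, 3, 22) mm; axes as the tester's. The tooth, 6 x 4 mm, stands 6 mm above the deck and goes down with the key
- runout (a point): middle of the open end edge of the run-out: tester frame (0, 50, 22) mm; axes as the tester's. The run-out is a bare flat tongue 36 mm wide, 22 mm high, without cheeks, from tester y 28 to 50 mm; a finger fits over it and beyond it. Past its end there is only the worktop, 22 mm lower
- key (a joint): eject key travel in m: 0 up, grows downward, 0.009 fully down. The gate frees the battery at about 0.006. It takes about 5 N, and stays where it is left (no return spring)
- key_top (a point): centre of the top of the eject key, a wide ribbed grey key beside the trough, on the side away from the display, 27 mm across the trough by 50 mm along it; centre at tester x -32.5, y -25 mm; its top is 34 mm above the worktop when up, 25 mm when down
- carriage (a joint): travel in m of the damped spring carriage behind the battery: 0 at the start, grows along tester +y to at most 0.103. Once the gate is down it pushes with about 3.5 N at about 15 mm/s, so that about 5 s after the release the battery tips off the end
- battery: AA-size battery, 16 mm diameter, 50 mm long, lying along the trough. Origin: middle of its length, at its underside, 23 mm above the worktop; own y along its length. At the start its middle is at tester y -25 mm (front face at y 0), its top about 38 mm above the worktop. It tips off the run-out when its middle passes tester y 50 mm
- vial: small clear glass vial, 19 mm diameter, 56 mm high, upright beside the tester; bystander. Origin under its middle
- marker: marker pen lying beside the tester, 17 x 135 x 16 mm, long along its own y; bystander. Origin at its underside's middle
- pencil: pencil lying beside the tester, 7 x 123 x 7 mm, long along its own y; bystander. Origin at its underside's middle
- tape_roll: roll of masking tape lying flat, 104 mm diameter, 25 mm high, behind the carriage end of the tester; bystander. Origin under its middle

How it is judged:
By the outcome, as a careful person would: the job done as asked, in the order asked, and still so for the second after the job is handed in, while the arm keeps its last pose, push and grip.
It also fails if it takes over 35 s, if anything falls off the work surface, if the arm or the gripper's body presses on something with over 40 N, if the wrist force passes 120 N, or if a joint passes its speed limit or range.

ROBOT

A 7-joint arm with a two-finger parallel gripper is mounted at the origin on a cart in front of the work surface, level with it; the furniture and walls round the work are solid. World frame = base frame: x ahead of the robot, y to its left, z up, the work surface at z = 0. Lengths are in m, angles in rad, forces in N, time in s.
With the tool pointing down it reaches from about 0.35 to 0.9 m from the base axis. Payload 8.1 kg.
Tool frame: the origin (TCP) lies at the very end of the fingers, on their centre line; the grasp point (between the pads) lies 19 mm behind it; z points along the fingers, y is the direction in which the jaws open and shut (so a half turn about z gives the same grasp; the last joint's range is limited). The gripper opens to 92 mm and grips with 3 to 60 N. Pads are 19 mm wide; open, the fingers measure 130 mm over their backs; the gripper's body (75 mm by 190 mm) begins 47 mm behind the grasp point.
Start: joints at [-1.388, 0.434, 0.025, 1.573, -0.012, 1.134, -0.075], TCP at [0.176, 0.6, 0.227] pointing down, gripper open.
Joint ranges: [-2.62, 2.62], [-0.44, 2.09], [-1.27, 1.32], [0.08, 2.57], [-1.32, 4.46], [0.12, 2], [-2.74, 2.74]. Speed limits (rad/s): [2.22, 2.22, 3.01, 3.01, 3.14, 3.14, 3.14].

INTERFACE

Orientations are given as a rotation vector (axis times angle).
In Python, from cell import observe, get_image, sign_off gives the robot as it stands.
- The arm moves only by the tool arm_command, never from a script. Its argument "deltas" is a list of rows, each an object with "xyz": the shift along the tool's x, y, z in cm, a list of three; "turn": the turn about the tool's z in degrees; "jaw": the closure in counts, from 0 (fully open) to 255 (shut). A call has 1 to 5 rows; each row is the pose to reach, as a shift and turn from the pose measured when the call began, along the tool's axes at that moment; what a row does not reach only later rows make up. A row lasts 1/12 s, in which the tool goes at most 41.7 mm and 7.16 degrees, less where a joint would pass 70% of its speed; a pose out of reach is approached as far as the arm can. A call with a gripper value outside its range is refused whole. The fingers move at their own pace and stop on an object; "force" is the grip in N (left out, the last holds). Time passes only in rows, so rows that repeat a pose let the fingers close. It gives the time, the measured TCP pose, the force and the opening at its end, in the units of the state.
- observe(): the state, without advancing time (a new reading comes with each control period).
- get_image(name): name is "side" or "top" or "wrist"; returns a dict with "frame" (384x512x3 uint8, red, green, blue), "depth" (384x512 float32, m along the optical axis (not along the pixel's ray), 0 where there is no reading), "camera_matrix" (3x3 intrinsics, pixels), "distortion" ([k1, k2, p1, p2, k3] as OpenCV has them; the pictures are not rectified), "cam_to_world" (4x4, takes a point from camera to world coordinates). Camera axes: x right, y up, looking along -z (the intrinsics and any distortion apply to the point x, -y, -z); pixel columns grow to the right and rows downward; lengths in m; the calibration is good to about 2 mm. A picture is of the moment at which its call begins.
- sign_off(): hands the job in, once; it reports no verdict.
The state is a dict: "clock": time; "joints": joint angles; "dq": joint speeds; "joint_efforts": joint torques, N m; "position": TCP position; "ee_rot": TCP orientation; "force": force on the tool from outside, world axes, zero at the start; "ft_torque": the same for the moment, N m; "width": opening from 0.0 (shut) to 1.0 (fully open).
Only numpy, scipy, OpenCV 4.12 (cv2) and the standard library are available. Lean on these libraries where they do the work, as an engineer would, in place of code of your own. Each camera call takes 0.05 s, during which the arm holds its last target.

## Working session

There is one attempt and no reset: what is moved stays moved. The work goes in short steps, Python scripts to look and compute and a tool call to move; the robot and the scene stay as the last step left them, time stands still between calls to the robot, and variables do not carry over. Pictures are saved under pics/ and viewed, and the job is handed in when it is done.

Besides the shell and the picture viewer there is one more tool, called after "Emit:" in YAML: its name, and indented under it one key for each argument. arm_command: Moves the arm, as the interface text tells. Its arguments: {"type":"object","properties":{"deltas":{"type":"array","items":{"type":"object","properties":{"xyz":{"type":"array","items":{"type":"number"}},"turn":{"type":"number"},"jaw":{"type":"number"}}}},"force":{"type":"number"}},"required":["deltas"]}

```bash
ls; mkdir -p pics; python3 - <<'E'
from cell import observe,get_image
import cv2,numpy as np
print(observe())
for n in ("side","top","wrist"):
    d=get_image(n); cv2.imwrite(f"pics/{n}0.png",d["frame"][:,:,::-1]); np.savez(f"{n}0.npz",**d)
    print(n,d["camera_matrix"].tolist(),d["distortion"],np.round(d["cam_to_world"],3).tolist())
E
```

```text
pics
{'clock': 0.0, 'joints': array([-1.38760036,  0.43523455,  0.02497117,  1.57412888, -0.01158873,
        1.13397857, -0.07508928]), 'dq': array([-0.00038908, -0.00034967, -0.0019285 ,  0.00068887, -0.00010748,
        0.00029693, -0.00158051]), 'joint_efforts': array([-5.47272248e-04, -6.67822838e+01,  9.84715708e-01, -3.14466798e+01,
       -6.07392867e-02,  4.25466523e-02,  1.62010824e-04]), 'position': array([0.17611198, 0.59912897, 0.22592547]), 'ee_rot': array([-4.47472721e-01, -3.10948575e+00,  2.51768608e-03]), 'force': array([-0.21395705, -0.76561162,  0.05986807]), 'ft_torque': array([0.01560001, 0.00948997, 0.00967497]), 'width': 0.99986971893865}
side [[482.57638256001775, 0.0, 252.60363479723216], [0.0, 482.57638256001775, 188.52184190309865], [0.0, 0.0, 1.0]] [-0.00192411  0.          0.          0.          0.        ] [[-0.905, 0.248, -0.345, 0.217], [-0.424, -0.488, 0.763, 0.677], [0.021, 0.837, 0.547, 0.524], [0.0, 0.0, 0.0, 1.0]]
top [[418.75263389552754, 0.0, 255.82770932008646], [0.0, 418.75263389552754, 189.5029077564739], [0.0, 0.0, 1.0]] [-0.06519335  0.          0.          0.          0.        ] [[-0.006, 0.991, -0.133, 0.408], [-1.0, -0.005, 0.003, -0.009], [0.002, 0.133, 0.991, 0.922], [0.0, 0.0, 0.0, 1.0]]
wrist [[267.7932368145637, 0.0, 255.6815855977824], [0.0, 267.7932368145637, 187.90625696288075], [0.0, 0.0, 1.0]] [-0.04309465  0.          0.          0.          0.        ] [[0.282, -0.918, -0.279, 0.1], [0.959, 0.269, 0.084, 0.622], [-0.002, -0.291, 0.957, 0.384], [0.0, 0.0, 0.0, 1.0]]
```

View pics/side0.png

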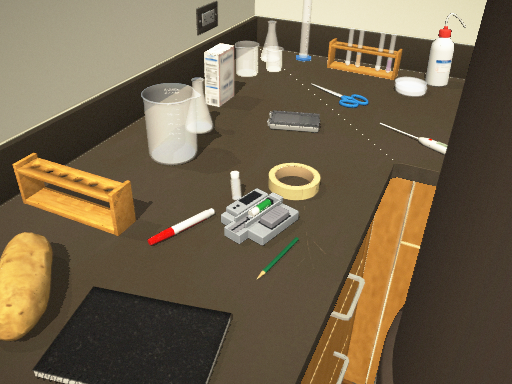

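View pics/top0.png

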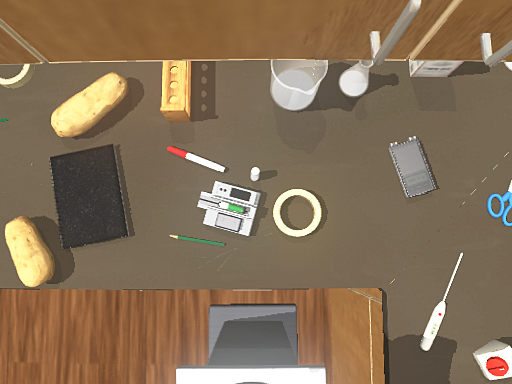

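```bash
cat > h.py <<'E'
import numpy as np,cv2
from scipy.spatial.transform import Rotation as R
def ray(d,u,v):
    p=cv2.undistortPoints(np.array([[[u,v]]],float),d["camera_matrix"],d["distortion"])[0,0]
    T=d["cam_to_world"]; return T[:3,3],T[:3,:3]@np.array([p[0],-p[1],-1.])
def onz(d,u,v,z):
    o,r=ray(d,u,v); return o+r*(z-o[2])/r[2]
def dep(d,u,v):
    o,r=ray(d,u,v); return o+r*float(d["depth"][int(round(v)),int(round(u))])
def cloud(d):
    h,w=d["depth"].shape; vv,uu=np.mgrid[:h,:w]
    p=cv2.undistortPoints(np.stack([uu,vv],-1).reshape(-1,1,2).astype(float),d["camera_matrix"],d["distortion"]).reshape(-1,2)
    T=d["cam_to_world"]; r=np.c_[p[:,0],-p[:,1],-np.ones(len(p))]@T[:3,:3].T
    z=d["depth"].reshape(-1,1); P=T[:3,3]+r*z; P[z[:,0]<=0]=np.nan
    return P.reshape(h,w,3)
def proj(d,P):
    T=np.linalg.inv(d["cam_to_world"]); c=T[:3,:3]@np.array(P)+T[:3,3]
    return cv2.projectPoints(np.array([[c[0],-c[1],-c[2]]]),np.zeros(3),np.zeros(3),d["camera_matrix"],d["distortion"])[0][0,0]
E
python3 - <<'E'
from h import *
for n in("top","side"):
    d=np.load(n+"0.npz"); P=cloud(d); z=P[:,:,2]
    im=np.nan_to_num(np.clip(z,-.01,.06)+.01)*3600
    cv2.imwrite(f"pics/{n}_h.png",cv2.applyColorMap(im.astype(np.uint8),cv2.COLORMAP_JET))
E
```

```text
(no output)
```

View pics/top_h.png

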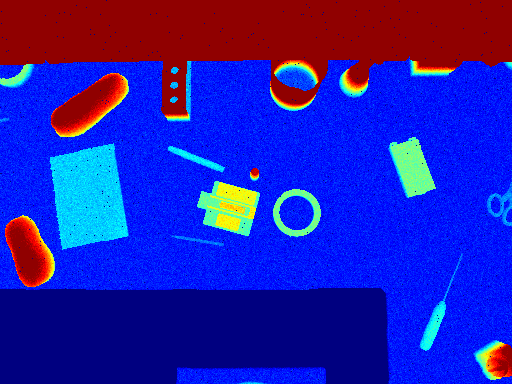

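Top view: tester about (230,208), run-out tongue pointing left at (200,199), key at (230,222), vial (255,173), tape (297,213), marker (195,158), pencil (197,240). Now zooming in.

```bash
python3 - <<'E'
from h import *
d=np.load("top0.npz"); f=d["frame"][:,:,::-1]
cv2.imwrite("pics/topz.png",cv2.resize(f[160:256,180:308],None,fx=6,fy=6,interpolation=cv2.INTER_CUBIC))
d=np.load("side0.npz"); f=d["frame"][:,:,::-1]
cv2.imwrite("pics/sidez.png",cv2.resize(f[165:261,210:338],None,fx=6,fy=6,interpolation=cv2.INTER_CUBIC))
for n in("top","side"):
    d=np.load(n+"0.npz"); f=d["frame"]; hsv=cv2.cvtColor(f,cv2.COLOR_RGB2HSV); P=cloud(d)
    c=P[202,230] if n=="top" else P[208,262]
    near=(abs(P[...,0]-.4)<.12)&(abs(P[...,1]-.05)<.12)
    print(n,c)
    z=P[...,2]
    # levels
    for lo,hi,nm in((.016,.027,'deck'),(.028,.040,'top'),):
        m=near&(z>lo)&(z<hi); 
        k,l,s,ce=cv2.connectedComponentsWithStats(m.astype(np.uint8))
        for i in range(1,k):
            if s[i,4]>25: 
                q=P[l==i]; print(nm,s[i],q.min(0).round(3),q.max(0).round(3),np.median(q,0).round(4))
    g=near&(hsv[...,0]>45)&(hsv[...,0]<85)&(hsv[...,1]>120)
    k,l,s,ce=cv2.connectedComponentsWithStats(g.astype(np.uint8))
    for i in range(1,k):
        if s[i,4]>25: q=P[l==i]; print('green',s[i],q.min(0).round(3),q.max(0).round(3),np.median(q,0).round(4))
E
```

```text
top [0.50091254 0.04352887 0.03113533]
deck [197 194  56  42 888] [ 0.431 -0.003  0.016] [0.52  0.116 0.027] [0.4769 0.0721 0.0227]
deck [253 194   7  14  46] [ 0.491 -0.019  0.018] [ 0.519 -0.006  0.026] [ 0.5048 -0.0122  0.0218]
deck [273 194  11  38 204] [ 0.439 -0.07   0.016] [ 0.518 -0.048  0.027] [ 0.4763 -0.0594  0.0244]
top [207 193  50  26 701] [ 0.466 -0.012  0.028] [0.52  0.093 0.04 ] [0.4985 0.0283 0.0338]
top [215 213  26  18 302] [0.441 0.022 0.028] [0.477 0.075 0.039] [0.4581 0.0476 0.0343]
green [228 204  15   9  74] [0.479 0.018 0.033] [0.496 0.047 0.041] [0.4875 0.0326 0.0373]
green [178 236  45  10 106] [0.41  0.062 0.004] [0.429 0.158 0.012] [0.4207 0.1121 0.007 ]
side [0.48551822 0.03934479 0.03203011]
deck [269 179  40  14 261] [ 0.438 -0.07   0.016] [ 0.519 -0.048  0.026] [ 0.4755 -0.0587  0.0233]
deck [227 201  72  39 920] [ 0.43  -0.006  0.016] [0.52  0.116 0.027] [0.4745 0.0794 0.022 ]
top [ 235  188   54   38 1087] [ 0.44  -0.014  0.028] [0.52  0.092 0.039] [0.4859 0.0395 0.033 ]
green [257 199  15  11  81] [0.479 0.014 0.029] [0.494 0.046 0.039] [0.4854 0.0305 0.0362]
green [263 237  35  35 166] [ 0.409  0.059 -0.   ] [0.431 0.158 0.009] [0.4195 0.11   0.0061]
```

View pics/topz.png

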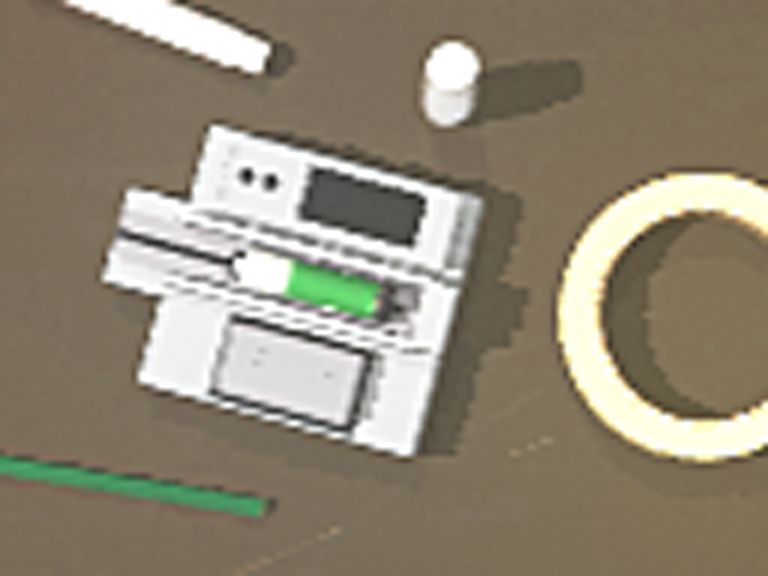

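View pics/sidez.png

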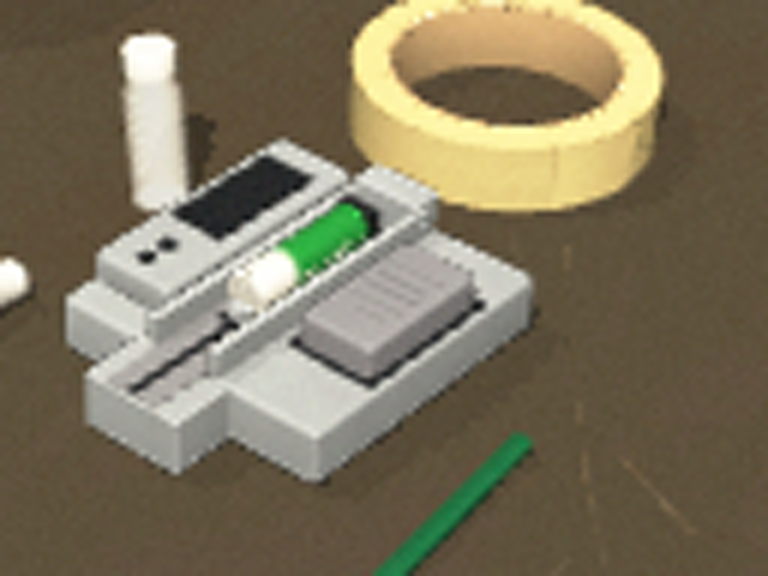

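```bash
cat > fit.py <<'E'
from h import *
from scipy.optimize import least_squares
def fit(pairs):
    A=np.array([p[0] for p in pairs]);B=np.array([p[1] for p in pairs])
    def f(q): c,s=np.cos(q[2]),np.sin(q[2]); return (A@np.array([[c,s],[-s,c]])+q[:2]-B).ravel()
    r=least_squares(f,[.48,.06,-.2]); return r.x,r.fun.reshape(-1,2)
E
python3 - <<'E'
from fit import *
t=np.load("top0.npz");s=np.load("side0.npz")
z=lambda a,o:((a[0]+.5)/6-.5+o[0],(a[1]+.5)/6-.5+o[1])
T=[((128,187),(18,50),22),((103,280),(-18,50),22),((138,382),(-50,28),22),((412,457),(-50,-75),22),((210,125),(46,17),33)]
S=[((87,378),(18,50),22),((178,430),(-18,50),22),((317,437),(-50,28),22),((532,275),(-50,-75),22),((67,305),(48,28),22)]
al=[]
for d,L,o in((t,T,(180,160)),(s,S,(210,165))):
    pr=[(np.array(b)/1000,onz(d,*z(a,o),h/1000)[:2]) for a,b,h in L]; al+=pr
    q,r=fit(pr); print(q.round(4),np.degrees(q[2]).round(2),(r*1000).round(1).tolist())
q,r=fit(al); print(q.round(4),np.degrees(q[2]).round(2),(r*1000).round(1).tolist()); np.save("q.npy",q)
# two-view triangulated heights of runout corners
for a,b in((T[0],S[0]),(T[1],S[1]),(T[2],S[2]),(T[3],S[3])):
    o1,r1=ray(t,*z(a[0],(180,160)));o2,r2=ray(s,*z(b[0],(210,165)))
    k=np.linalg.lstsq(np.c_[r1,-r2],o2-o1,rcond=None)[0]; print('tri',((o1+k[0]*r1+o2+k[1]*r2)/2).round(4),np.linalg.norm(o1+k[0]*r1-o2-k[1]*r2).round(4))
c,sn=np.cos(q[2]),np.sin(q[2]); M=np.array([[c,-sn],[sn,c]])
W=lambda x,y:M@np.array([x,y])/1000+q[:2]
for n,p in(("key",(-32.5,-25)),("bat",(0,-25)),("end",(0,50))): print(n,W(*p).round(4))
E
```

```text
[ 0.4977  0.0654 -0.2366] -13.56 [[0.2, 2.5], [-1.0, 2.3], [-0.6, 1.4], [2.5, -0.7], [-1.1, -5.5]]
[ 0.496   0.0636 -0.2479] -14.2 [[0.7, 0.4], [-0.9, -0.1], [-1.8, 0.8], [-1.0, -0.8], [3.0, -0.3]]
[ 0.4969  0.0645 -0.2421] -13.87 [[-0.4, 1.4], [-1.6, 1.4], [-1.2, 0.7], [1.3, -1.2], [-1.9, -6.7], [1.4, 1.5], [-0.3, 0.8], [-1.2, 1.4], [0.2, -0.3], [3.8, 0.9]]
tri [0.526  0.107  0.0217] 0.0017
tri [0.4926 0.1159 0.0213] 0.001
tri [0.4561 0.1028 0.0225] 0.0003
tri [0.4294 0.005  0.0228] 0.0007
key [0.4593 0.048 ]
bat [0.4909 0.0402]
end [0.5088 0.113 ]
```

Emit:
arm_command:
  deltas:
    - {"xyz": [-2.5,-2.4,0],"jaw": 20}
    - {"xyz": [-5.2,-4.9,0],"jaw": 20}
    - {"xyz": [-8.0,-7.5,0],"jaw": 20}
    - {"xyz": [-10.8,-10.1,0],"jaw": 20}
    - {"xyz": [-13.6,-12.7,0],"jaw": 20}

```text
schema error: expected keys xyz, turn, jaw
```

Emit:
arm_command:
  deltas:
    - {"xyz": [-2.8,-2.6,0],"jaw": 20}
    - {"xyz": [-5.6,-5.2,0],"jaw": 20}
    - {"xyz": [-8.4,-7.8,0],"jaw": 20}
    - {"xyz": [-11.2,-10.4,0],"jaw": 20}
    - {"xyz": [-14.0,-13.0,0],"jaw": 20}

```text
schema error: expected keys xyz, turn, jaw
```

Emit:
arm_command:
  deltas:
    - {"xyz": [-2.5,-2.4,0],"turn": 0,"jaw": 20}
    - {"xyz": [-5.2,-4.9,0],"turn": 0,"jaw": 20}
    - {"xyz": [-8.0,-7.5,0],"turn": 0,"jaw": 20}
    - {"xyz": [-10.8,-10.1,0],"turn": 0,"jaw": 20}
    - {"xyz": [-13.6,-12.7,0],"turn": 0,"jaw": 20}

```text
clock: 0.57
position: [0.2713, 0.4373, 0.2261]
ee_rot: [-0.447, -3.109, 0.002]
force: [0.4, -1.0, 0.3]
width: 0.921
```

Emit:
arm_command:
  deltas:
    - {"xyz": [-2.8,-2.6,0],"turn": 0,"jaw": 20}
    - {"xyz": [-5.6,-5.2,0],"turn": 0,"jaw": 20}
    - {"xyz": [-8.4,-7.8,0],"turn": 0,"jaw": 20}
    - {"xyz": [-11.2,-10.4,0],"turn": 0,"jaw": 20}
    - {"xyz": [-14.0,-13.0,0],"turn": 0,"jaw": 20}

```text
clock: 0.98
position: [0.3695, 0.2712, 0.2263]
ee_rot: [-0.447, -3.109, 0.002]
force: [0.6, -0.1, 1.0]
width: 0.923
```

Emit:
arm_command:
  deltas:
    - {"xyz": [-2.8,-2.6,0.5],"turn": 0,"jaw": 20}
    - {"xyz": [-5.6,-5.2,1],"turn": 0,"jaw": 20}
    - {"xyz": [-8.4,-7.8,2],"turn": 0,"jaw": 20}
    - {"xyz": [-11.2,-10.4,3],"turn": 0,"jaw": 20}
    - {"xyz": [-14.0,-13.0,4],"turn": 5,"jaw": 20}

```text
clock: 1.4
position: [0.4678, 0.1052, 0.1863]
ee_rot: [0.58, 3.087, -0.002]
force: [1.3, 0.8, 0.0]
width: 0.927
```

```bash
cat > goal.py <<'E'
from h import *
from cell import observe
import sys
q=np.array([.4965,.0637,np.radians(-13.9)])
c,s=np.cos(q[2]),np.sin(q[2]);M=np.array([[c,-s],[s,c]])
W=lambda x,y:M@np.array([x,y])/1000+q[:2]
T=lambda w:M.T@(np.array(w)-q[:2])*1000
def todo(tx,ty,z,th):
    o=observe(); Rm=R.from_rotvec(o["ee_rot"]).as_matrix(); y=Rm[:,1]
    yaw=np.degrees(np.arctan2(-y[0],y[1]))
    w=W(tx,ty); d=Rm.T@(np.r_[w,z]-o["position"])
    print(o["clock"],o["position"].round(4),"tester",T(o["position"][:2]).round(1),"w",round(o["width"]*92,1),"F",o["force"].round(1),"yaw rel",round(yaw+13.9,2))
    print("delta cm",(d*100).round(2),"turn",round(yaw-(np.degrees(q[2])-th),2), "tilt z",Rm[:,2].round(4))
E
python3 -c "
from goal import *
todo(-17.4,11.6,.12,17.5)"
```

```text
1.4 [0.4678 0.1052 0.1863] tester [-37.9  33.4] w 85.3 F [1.3 0.8 0. ] yaw rel -7.37
delta cm [-2.31 -1.89  6.63] turn 10.13 tilt z [ 1.0e-04 -1.1e-03 -1.0e+00]
```

Emit:
arm_command:
  deltas:
    - {"xyz": [-1.0,-0.8,1.5],"turn": 4,"jaw": 20}
    - {"xyz": [-2.0,-1.6,3],"turn": 8,"jaw": 20}
    - {"xyz": [-2.3,-1.9,5],"turn": 10.1,"jaw": 20}
    - {"xyz": [-2.3,-1.9,6.6],"turn": 10.1,"jaw": 20}
    - {"xyz": [-2.3,-1.9,6.6],"turn": 10.1,"jaw": 20}

```text
clock: 1.82
position: [0.4805, 0.0782, 0.1177]
ee_rot: [-0.85, -3.021, 0.006]
force: [-0.7, -0.3, 0.2]
width: 0.921
```

```bash
python3 - <<'E'
from goal import *
from cell import get_image
todo(-17.4,11.6,.06,17.5)
for n in ("side","top","wrist"):
    d=get_image(n); np.savez(n+"1.npz",**d); f=d["frame"][:,:,::-1]
    if n=="side": f=cv2.resize(f[130:260,190:350],None,fx=5,fy=5,interpolation=cv2.INTER_CUBIC)
    cv2.imwrite(f"pics/{n}1.png",f)
E
```

```text
1.8167 [0.4805 0.0782 0.1177] tester [-19.   10.3] w 84.7 F [-0.7 -0.3  0.2] yaw rel -17.52
delta cm [-0.13  0.2   5.77] turn -0.02 tilt z [-0.0044 -0.0028 -1.    ]
```

View pics/side1.png

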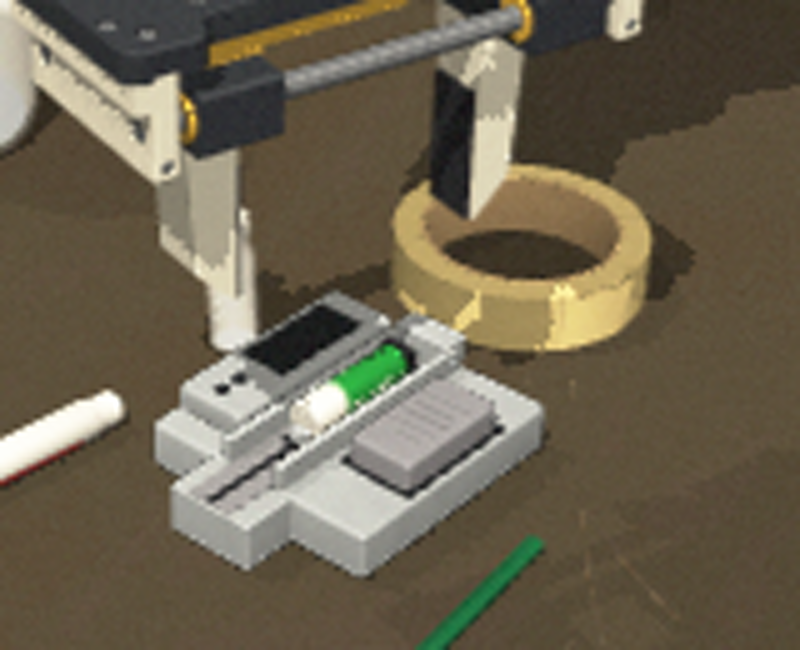

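View pics/wrist1.png

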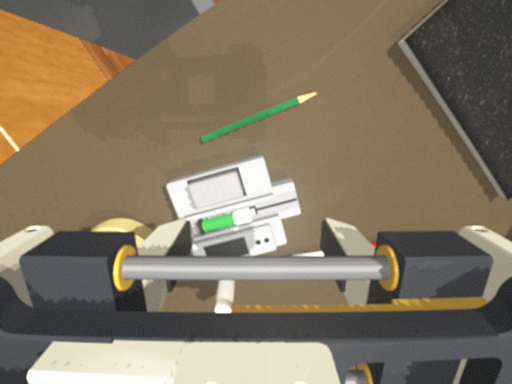

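```bash
python3 - <<'E'
from goal import *
o=observe(); Rm=R.from_rotvec(o["ee_rot"]).as_matrix()
for n in("side","wrist","top"):
    d=np.load(n+"1.npz"); P=cloud(d).reshape(-1,3); L=(P-o["position"])@Rm*1000
    L=L[np.isfinite(L[:,0])&(abs(L[:,0])<25)&(abs(L[:,1])<80)&(L[:,2]>-60)&(L[:,2]<12)]
    print(n,len(L))
    for a in range(-60,12,6):
        for sg in(-1,1):
            q=L[(L[:,2]>=a)&(L[:,2]<a+6)&(L[:,1]*sg>0)]
            if len(q)>3: print(a,sg,len(q),"x",np.percentile(q[:,0],[3,97]).round(1),"y",np.percentile(q[:,1],[3,97]).round(1))
E
```

```text
side 888
-60 -1 23 x [-7.5 15.7] y [-57.5 -46.2]
-54 -1 56 x [-2.1 14.5] y [-62.7 -46.3]
-54 1 19 x [ 9.6 13.5] y [44.6 59.8]
-48 -1 57 x [-7.3 14.1] y [-61.7 -44.3]
-48 1 38 x [ 9.1 14.3] y [42.8 59.4]
-42 -1 61 x [-5.3 14.5] y [-61.1 -43.6]
-42 1 49 x [ 5.3 13.7] y [41.  58.9]
-36 -1 49 x [-4.3 13.6] y [-61.2 -43.8]
-36 1 53 x [-3.3 14.4] y [42.8 59. ]
-30 -1 57 x [-7.3 13.7] y [-61.1 -44.2]
-30 1 55 x [-7.8 13.6] y [41.1 58.2]
-24 -1 54 x [-6.9 14. ] y [-59.7 -44.2]
-24 1 53 x [-6.9 13.5] y [41.5 58. ]
-18 -1 51 x [-6.8 13.8] y [-59.9 -43.9]
-18 1 50 x [-5.9 14. ] y [41.5 57.5]
-12 -1 52 x [-5.9 14. ] y [-59.4 -43.7]
-12 1 38 x [-4.  13.7] y [41.4 56.7]
-6 -1 35 x [-6.3 13.7] y [-55.3 -43.7]
-6 1 16 x [11.2 13.7] y [41.1 50.5]
0 -1 17 x [-5.  13.1] y [-49.9 -44.4]
0 1 4 x [11.4 13.2] y [41.2 44.2]
wrist 3839
-60 -1 173 x [-9.4  6.9] y [-45.4 -44.5]
-60 1 152 x [-7.2  7.5] y [43.9 44.8]
-54 -1 117 x [-10.3   2.5] y [-45.5 -44.5]
-54 1 124 x [-10.    3.2] y [43.9 44.8]
-48 -1 191 x [-9.  11.9] y [-56.2 -42.4]
-48 1 190 x [-9.1 11.9] y [41.7 55.7]
-42 -1 247 x [-7.6 12.1] y [-59.3 -42.5]
-42 1 252 x [-7.3 12. ] y [41.8 58.7]
-36 -1 244 x [ 5.9 12.1] y [-59.6 -42.3]
-36 1 226 x [ 5.4 12.1] y [42.1 58.9]
-30 -1 229 x [ 2.3 12. ] y [-59.4 -42.2]
-30 1 230 x [ 2.7 12.1] y [41.9 58.4]
-24 -1 224 x [-1.  12.1] y [-58.9 -42.2]
-24 1 215 x [-1.1 12.2] y [41.9 58.3]
-18 -1 202 x [-4.9 12.1] y [-58.4 -42.2]
-18 1 199 x [-4.4 12.1] y [41.8 57.7]
-12 -1 162 x [-6.6 12.1] y [-56.1 -42.3]
-12 1 185 x [-6.8 12.1] y [41.8 55.8]
-6 -1 116 x [-7.6 12. ] y [-50.7 -42.6]
-6 1 121 x [-7.7 12. ] y [41.8 50.4]
0 -1 16 x [-7.9 11.1] y [-46.  -42.8]
0 1 24 x [-7.4 11.8] y [41.9 46. ]
top 0
```

Emit:
arm_command:
  deltas:
    - {"xyz": [0,0,1.5],"turn": 0,"jaw": 20}
    - {"xyz": [0,0,3],"turn": 0,"jaw": 20}
    - {"xyz": [0,0,4.5],"turn": 0,"jaw": 20}
    - {"xyz": [0,0,6],"turn": 0,"jaw": 20}
    - {"xyz": [0,0,6],"turn": 0,"jaw": 20}

```text
clock: 2.38
position: [0.4818, 0.0797, 0.06]
ee_rot: [-0.847, -3.025, 0.002]
force: [-0.4, -0.0, 0.4]
width: 0.922
```

```bash
python3 - <<'E'
from goal import *
from cell import get_image
todo(-18.5,11,.04,17.5)
o=observe(); Rm=R.from_rotvec(o["ee_rot"]).as_matrix()
for n in ("side","wrist"):
    d=get_image(n); np.savez(n+"2.npz",**d); f=d["frame"][:,:,::-1]
    if n=="side": f=cv2.resize(f[130:260,190:350],None,fx=5,fy=5,interpolation=cv2.INTER_CUBIC)
    else: f=cv2.resize(f[150:320,130:390],None,fx=3,fy=3,interpolation=cv2.INTER_CUBIC)
    cv2.imwrite(f"pics/{n}2.png",f)
E
```

```text
2.3833 [0.4818 0.0797 0.06  ] tester [-18.1  12. ] w 84.8 F [-0.4 -0.   0.4] yaw rel -17.37
delta cm [ 0.01 -0.1   2.  ] turn 0.13 tilt z [-0.0012 -0.0012 -1.    ]
```

View pics/side2.png

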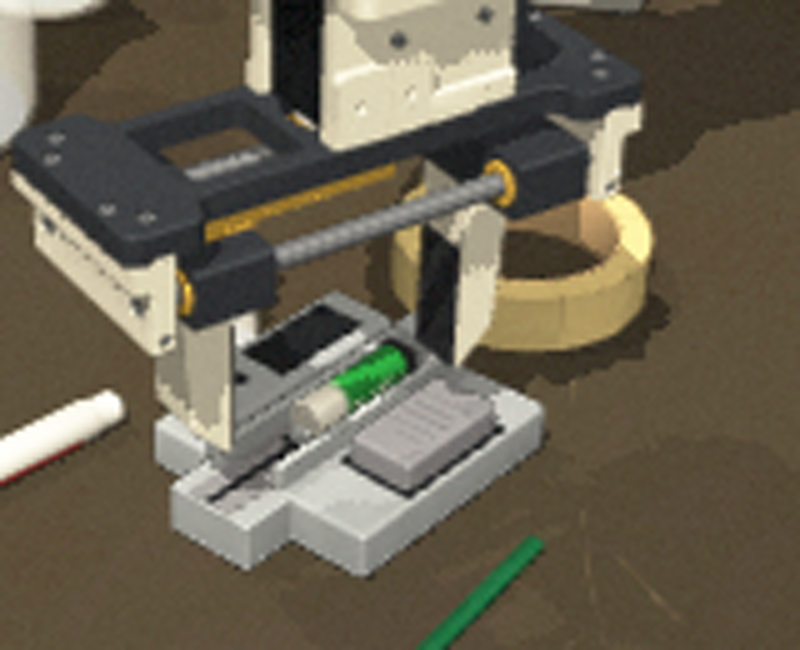

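View pics/wrist2.png

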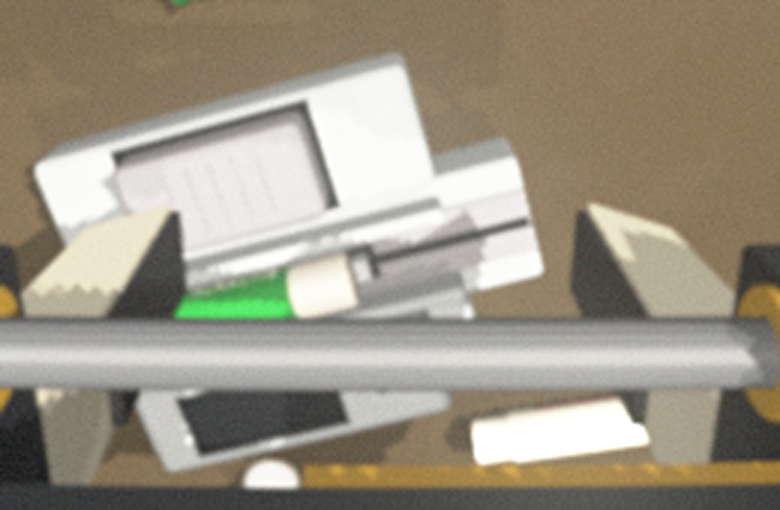

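```bash
python3 - <<'E'
from goal import *
d=np.load("wrist2.npz")
for n,u,v,z in(("(-18,50)",516,158,.022),("(18,50)",543,272,.022),("(-50,28)",401,70,.022),("key(-19,0)",333,205,.034),("key(-46,0)",303,105,.034)):
    w=onz(d,130+(u+.5)/3-.5,150+(v+.5)/3-.5,z); print(n,T(w[:2]).round(1))
E
```

```text
(-18,50) [-14.1  48.7]
(18,50) [20.2 47.5]
(-50,28) [-45.6  27. ]
key(-19,0) [-20.5   1.3]
key(-46,0) [-47.3   2.6]
```

Emit:
arm_command:
  deltas:
    - {"xyz": [0,-0.1,1.2],"turn": 0,"jaw": 20}
    - {"xyz": [0,-0.1,2.2],"turn": 0,"jaw": 20}
    - {"xyz": [0,-0.1,2.6],"turn": 0,"jaw": 20}
    - {"xyz": [0,-0.1,2.9],"turn": 0,"jaw": 20}
    - {"xyz": [0,-0.1,3.2],"turn": 0,"jaw": 20}

```text
clock: 2.9
position: [0.4825, 0.0789, 0.03]
ee_rot: [0.847, 3.024, -0.0]
force: [-1.8, 0.4, 4.1]
width: 0.922
```

```bash
cat > snap.py <<'E'
from goal import *
from cell import get_image
k=sys.argv[1]
todo(-18.5,11,.0255,17.5)
d=get_image("side"); np.savez("side%s.npz"%k,**d); f=d["frame"]
cv2.imwrite(f"pics/side{k}.png",cv2.resize(f[150:260,200:340,::-1],None,fx=5,fy=5,interpolation=cv2.INTER_CUBIC))
hsv=cv2.cvtColor(f,cv2.COLOR_RGB2HSV); P=cloud(d)
g=(hsv[...,0]>45)&(hsv[...,0]<85)&(hsv[...,1]>120)&(P[...,2]>.026)
q=P[g]; q=q[(abs(q[:,0]-.49)<.06)&(abs(q[:,1]-.08)<.09)]
t=(q[:,:2]-np.array([.4965,.0637]))@M*1000
if len(t): print("green y",np.percentile(t[:,1],[2,98]).round(1),"x",np.median(t[:,0]).round(1),len(t))
E
python3 snap.py 3
```

```text
2.9 [0.4825 0.0789 0.03  ] tester [-17.3  11.4] w 84.8 F [-1.8  0.4  4.1] yaw rel -17.41
delta cm [ 0.11 -0.07  0.45] turn 0.09 tilt z [ 8.e-04 -4.e-04 -1.e+00]
green y [-50.8 -19.1] x -3.1 83
```

View pics/side3.png

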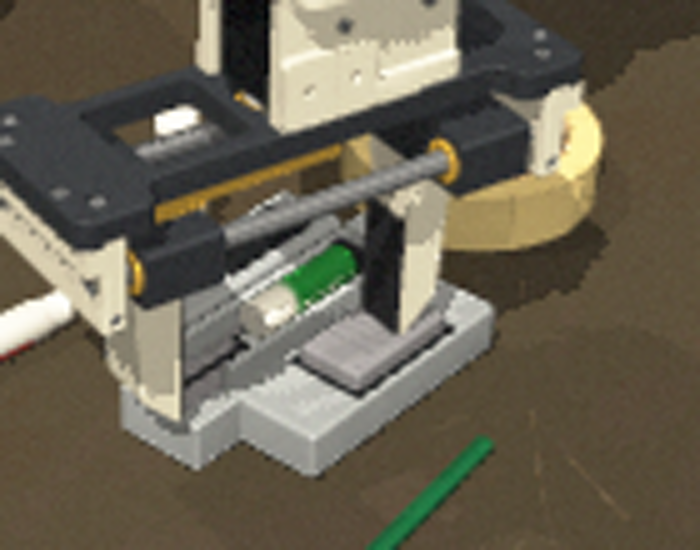

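The right finger (zoom 400,330) is on the key, which is partly down; the left finger (180,415) stands in the path over the run-out. Pressing on.

Emit:
arm_command:
  deltas:
    - {"xyz": [0.05,0,0.15],"turn": 0,"jaw": 20}
    - {"xyz": [0.05,0,0.3],"turn": 0,"jaw": 20}
    - {"xyz": [0.05,0,0.45],"turn": 0,"jaw": 20}
    - {"xyz": [0.05,0,0.45],"turn": 0,"jaw": 20}
    - {"xyz": [0.05,0,0.45],"turn": 0,"jaw": 20}

```text
clock: 3.37
position: [0.4824, 0.079, 0.0253]
ee_rot: [0.847, 3.024, -0.0]
force: [0.3, -1.0, 4.0]
width: 0.922
```

```bash
python3 snap.py 4
```

```text
3.3667 [0.4824 0.079  0.0253] tester [-17.3  11.4] w 84.8 F [ 0.3 -1.   4. ] yaw rel -17.41
delta cm [ 0.1  -0.08 -0.02] turn 0.09 tilt z [ 1.5e-03 -6.0e-04 -1.0e+00]
green y [-46.2  -3.1] x -3.2 86
```

View pics/side4.png

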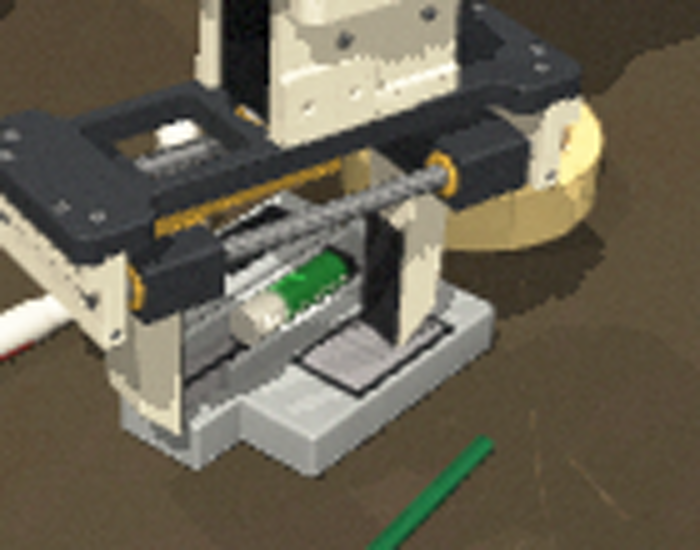

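The key is flush and the battery (white end ~255,315) has moved forward. Holding now.

Emit:
arm_command:
  deltas:
    - {"xyz": [0,0,0],"turn": 0,"jaw": 20}
    - {"xyz": [0,0,0],"turn": 0,"jaw": 20}
    - {"xyz": [0,0,0],"turn": 0,"jaw": 20}
    - {"xyz": [0,0,0],"turn": 0,"jaw": 20}
    - {"xyz": [0,0,0],"turn": 0,"jaw": 20}

```text
clock: 3.83
position: [0.4825, 0.0789, 0.0253]
ee_rot: [0.847, 3.023, -0.0]
force: [-0.6, -0.6, 4.6]
width: 0.925
```

Emit:
arm_command:
  deltas:
    - {"xyz": [0,0,0],"turn": 0,"jaw": 20}
    - {"xyz": [0,0,0],"turn": 0,"jaw": 20}
    - {"xyz": [0,0,0],"turn": 0,"jaw": 20}
    - {"xyz": [0,0,0],"turn": 0,"jaw": 20}
    - {"xyz": [0,0,0],"turn": 0,"jaw": 20}

```text
clock: 4.25
position: [0.4825, 0.0789, 0.0253]
ee_rot: [0.847, 3.023, -0.0]
force: [-0.1, -1.2, 4.8]
width: 0.918
```

Emit:
arm_command:
  deltas:
    - {"xyz": [0,0,0],"turn": 0,"jaw": 20}
    - {"xyz": [0,0,0],"turn": 0,"jaw": 20}
    - {"xyz": [0,0,0],"turn": 0,"jaw": 20}
    - {"xyz": [0,0,0],"turn": 0,"jaw": 20}
    - {"xyz": [0,0,0],"turn": 0,"jaw": 20}

```text
clock: 4.67
position: [0.4825, 0.079, 0.0253]
ee_rot: [0.847, 3.023, -0.0]
force: [0.1, -1.0, 4.4]
width: 0.921
```

```bash
python3 snap.py 5
```

```text
4.6667 [0.4825 0.079  0.0253] tester [-17.3  11.4] w 84.7 F [ 0.1 -1.   4.4] yaw rel -17.41
delta cm [ 0.1  -0.08 -0.02] turn 0.09 tilt z [ 1.6e-03 -6.0e-04 -1.0e+00]
green y [-26.2   6.1] x -2.2 89
```

View pics/side5.png

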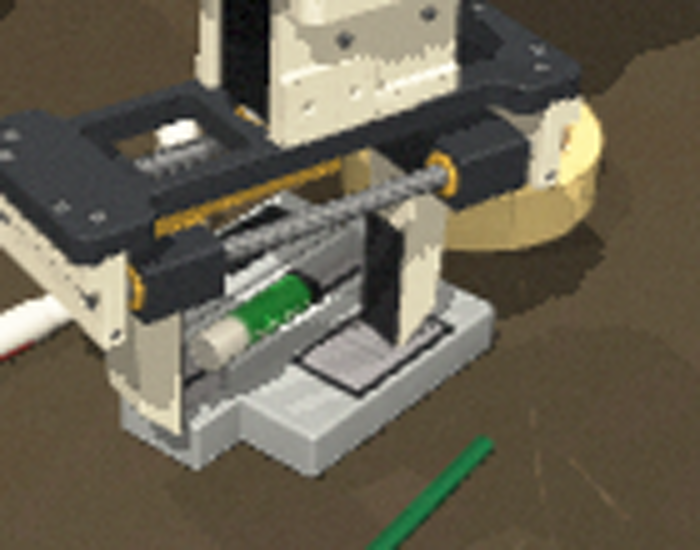

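The battery front is now about (205,355), heading for the stop finger at (175,400). Still moving, so I keep holding.

Emit:
arm_command:
  deltas:
    - {"xyz": [0,0,0],"turn": 0,"jaw": 20}
    - {"xyz": [0,0,0],"turn": 0,"jaw": 20}
    - {"xyz": [0,0,0],"turn": 0,"jaw": 20}
    - {"xyz": [0,0,0],"turn": 0,"jaw": 20}
    - {"xyz": [0,0,0],"turn": 0,"jaw": 20}

```text
clock: 5.13
position: [0.4825, 0.079, 0.0253]
ee_rot: [0.847, 3.023, -0.0]
force: [0.3, -0.6, 4.0]
width: 0.919
```

Emit:
arm_command:
  deltas:
    - {"xyz": [0,0,0],"turn": 0,"jaw": 20}
    - {"xyz": [0,0,0],"turn": 0,"jaw": 20}
    - {"xyz": [0,0,0],"turn": 0,"jaw": 20}
    - {"xyz": [0,0,0],"turn": 0,"jaw": 20}
    - {"xyz": [0,0,0],"turn": 0,"jaw": 20}

```text
clock: 5.55
position: [0.4825, 0.0789, 0.0253]
ee_rot: [0.847, 3.023, -0.0]
force: [-0.2, -0.9, 4.7]
width: 0.921
```

Emit:
arm_command:
  deltas:
    - {"xyz": [0,0,0],"turn": 0,"jaw": 20}
    - {"xyz": [0,0,0],"turn": 0,"jaw": 20}
    - {"xyz": [0,0,0],"turn": 0,"jaw": 20}
    - {"xyz": [0,0,0],"turn": 0,"jaw": 20}
    - {"xyz": [0,0,0],"turn": 0,"jaw": 20}

```text
clock: 5.97
position: [0.4825, 0.079, 0.0253]
ee_rot: [0.847, 3.023, -0.0]
force: [0.3, -0.9, 4.7]
width: 0.924
```

```bash
python3 snap.py 6
```

```text
5.9667 [0.4825 0.079  0.0253] tester [-17.3  11.4] w 85.0 F [ 0.3 -0.9  4.7] yaw rel -17.41
delta cm [ 0.1  -0.08 -0.02] turn 0.09 tilt z [ 1.6e-03 -6.0e-04 -1.0e+00]
green y [-5.  25.4] x -2.1 93
```

View pics/side6.png

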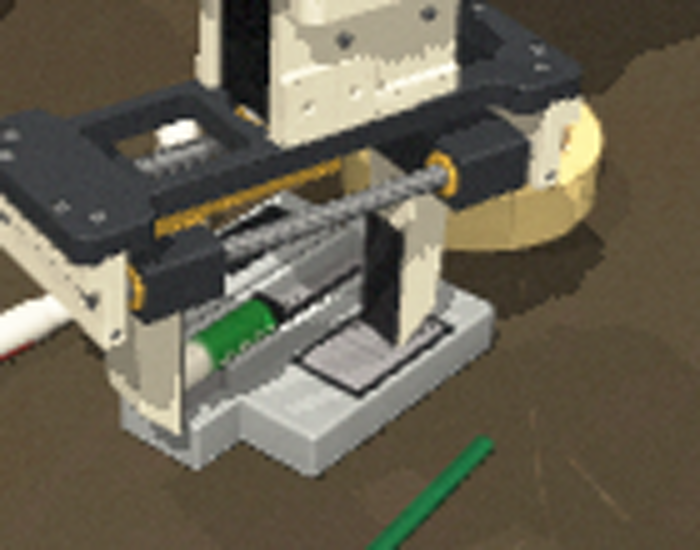

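Green rear at y≈-5, front ≈ 45: nearly at the finger (~48–50). Holding on.

Emit:
arm_command:
  deltas:
    - {"xyz": [0,0,0],"turn": 0,"jaw": 20}
    - {"xyz": [0,0,0],"turn": 0,"jaw": 20}
    - {"xyz": [0,0,0],"turn": 0,"jaw": 20}
    - {"xyz": [0,0,0],"turn": 0,"jaw": 20}
    - {"xyz": [0,0,0],"turn": 0,"jaw": 20}

```text
clock: 6.43
position: [0.4825, 0.0791, 0.0253]
ee_rot: [0.847, 3.024, -0.0]
force: [-0.3, -0.7, 3.1]
width: 0.92
```

```bash
python3 snap.py 7
```

```text
6.4333 [0.4825 0.0791 0.0253] tester [-17.3  11.6] w 84.7 F [-0.3 -0.7  3.1] yaw rel -17.4
delta cm [ 0.1  -0.09 -0.02] turn 0.1 tilt z [ 1.6e-03 -5.0e-04 -1.0e+00]
green y [ 0.2 31.9] x -1.7 95
```

Emit:
arm_command:
  deltas:
    - {"xyz": [0,0,0],"turn": 0,"jaw": 20}
    - {"xyz": [0,0,0],"turn": 0,"jaw": 20}
    - {"xyz": [0,0,0],"turn": 0,"jaw": 20}
    - {"xyz": [0,0,0],"turn": 0,"jaw": 20}
    - {"xyz": [0,0,0],"turn": 0,"jaw": 20}

```text
clock: 6.9
position: [0.4826, 0.0793, 0.0253]
ee_rot: [0.847, 3.023, 0.0]
force: [0.5, 0.3, 2.8]
width: 0.921
```

```bash
python3 snap.py 8
```

```text
6.9 [0.4826 0.0793 0.0253] tester [-17.3  11.8] w 84.7 F [0.5 0.3 2.8] yaw rel -17.39
delta cm [ 0.09 -0.11 -0.02] turn 0.11 tilt z [ 1.8e-03 -3.0e-04 -1.0e+00]
green y [ 1.  30.8] x -1.8 98
```

View pics/side8.png

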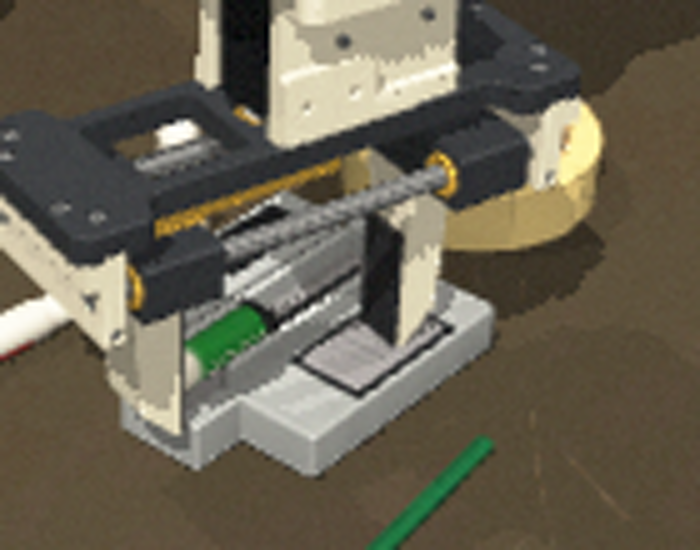

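Emit:
arm_command:
  deltas:
    - {"xyz": [0,-0.05,0],"turn": 0,"jaw": 20}
    - {"xyz": [0,-0.05,0],"turn": 0,"jaw": 20}
    - {"xyz": [0,-0.05,0],"turn": 0,"jaw": 20}
    - {"xyz": [0,-0.05,0],"turn": 0,"jaw": 20}
    - {"xyz": [0,-0.05,0],"turn": 0,"jaw": 20}

```text
clock: 7.37
position: [0.4825, 0.0792, 0.0254]
ee_rot: [0.846, 3.023, 0.001]
force: [1.6, 2.1, 3.1]
width: 0.917
```

```bash
python3 snap.py 9; python3 - <<'E'
from goal import *
from cell import get_image
for i in range(6): get_image("top")
d=get_image("wrist"); cv2.imwrite("pics/wrist9.png",cv2.resize(d["frame"][140:320,120:390,::-1],None,fx=2.9,fy=2.9,interpolation=cv2.INTER_CUBIC))
E
python3 snap.py 10
```

```text
7.3667 [0.4825 0.0792 0.0254] tester [-17.3  11.7] w 84.4 F [1.6 2.1 3.1] yaw rel -17.37
delta cm [ 0.09 -0.1  -0.01] turn 0.13 tilt z [ 0.0022  0.     -1.    ]
green y [ 0.8 30.5] x -1.6 90
7.7667 [0.4824 0.0791 0.0253] tester [-17.4  11.6] w 84.9 F [1.7 4.9 1.9] yaw rel -17.38
delta cm [ 0.09 -0.09 -0.02] turn 0.12 tilt z [ 2.e-03 -1.e-04 -1.e+00]
green y [ 1.1 31.1] x -1.6 95
```

View pics/wrist9.png

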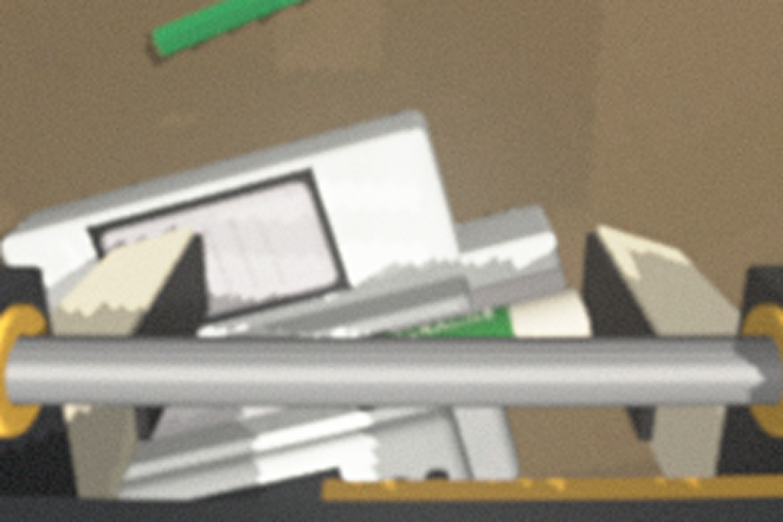

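```bash
python3 - <<'E'
from cell import get_image
for i in range(12): get_image("top")
E
python3 snap.py 11; python3 -c "
from cell import sign_off; print(sign_off())"
```

```text
8.4167 [0.4824 0.079  0.0254] tester [-17.4  11.4] w 85.0 F [3.  5.3 2.8] yaw rel -17.39
delta cm [ 0.1  -0.08 -0.01] turn 0.11 tilt z [ 1.9e-03 -2.0e-04 -1.0e+00]
green y [ 1.5 30.2] x -1.7 94
the job is handed in; nothing more can be done
None
```

I pressed the eject key fully down with one finger while the other waited over the run-out, and that second finger stopped the battery. I handed the job in at 8.4 s with the finger still holding it.

**Battery position:** over the last 1.5 s of readings it did not move. Its rear face is at about tester y 1 mm, so its middle is at about 25 mm. More than half needs a middle past 3 mm, and it tips at 50 mm. I could only see the green part of the sleeve, so the middle is worked out from the 50 mm length.

**Forces:** the push along world y rose to about 5 N after I moved the finger back 0.5 mm against the battery. It was still creeping up slightly at sign-off, from 4.9 to 5.3 N in the last 0.65 s. The key finger stayed on the key throughout.

**Surroundings:** the arm touched only the key and the battery. I did not measure the vial, marker, pencil and tape again at the end.

**Checks that disagreed:**
- One display-housing corner was about 6 mm off in my fit of the tester, probably because I picked the wrong corner, so I left it out.
- The wrist-camera check of the tester corners differed from the fit by up to about 4 mm, which the margins covered.

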